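# Swap an empty glaze pot for the next full one from a gravity flow rack

## Robot

A 6-joint arm with a two-finger parallel gripper is mounted at the origin on the work surface. World frame = base frame: x ahead of the robot, y to its left, z up, the work surface at z = 0. Lengths are in m, angles in degrees, forces in N, time in s.
With the tool pointing down it reaches from about 0.375 to 0.9 m from the base axis. Payload 3.1 kg.
Tool frame: the origin (TCP) lies at the very end of the fingers, on their centre line; the grasp point (between the pads) lies 19 mm behind it; z points along the fingers, y is the line along which they close (so a half turn about z gives the same grasp; the last joint's range is limited). The gripper opens to 87 mm and grips with 3 to 60 N. Pads are 19 mm wide; open, the fingers measure 117 mm over their backs; the gripper's body (75 mm by 190 mm) begins 51 mm behind the grasp point.
Start: joints at [-77.263, 30.224, 82.088, -0, 67.689, -10.227], TCP at [0.244, -0.575, 0.223] pointing down, gripper open.
Joint ranges: [-176.69, 176.69], [-43.24, 126.21], [12.49, 139.97], [-82, 262], [0, 151.66], [-163.58, 163.58]. Speed limits (degrees/s): [159.86, 159.86, 180, 180, 180, 180].

## Interface

Orientations are given as a 3x3 rotation matrix whose columns are the frame's x, y, z axes.
In Python, from rig import * gives the robot as it stands.
- The arm moves only by the tool jog_arm, never from a script. Its arguments are lists of equal length, an entry for each row: "delta_pos": the shift along the world's x, y, z in cm, a list of three; "turn": the turn about the world's z in degrees; "grip": the closure, from 0 (fully open) to 1 (shut). In form: {"delta_pos": [[x, y, z], ...], "turn": [turn, ...], "grip": [grip, ...]}. A call has 1 to 12 rows; each row is the pose to reach, as a shift and turn from the pose commanded when the call began; what a row does not reach only later rows make up. A row lasts 1/8 s, in which the tool goes at most 62.5 mm and 10.7 degrees, less where a joint would pass 70% of its speed; a pose out of reach is approached as far as the arm can. A call with a gripper value outside its range is refused whole. The fingers move at their own pace and stop on an object; the grip force is fixed at half the most. Time passes only in rows, so rows that repeat a pose let the fingers close. It gives the time, the measured TCP pose, the force, the opening and the grip force at its end, in the units of the state.
- read_state(): the state, without advancing time (a new reading comes with each control period).
- capture(name): name is "side" or "top" or "wrist"; returns a dict with "color" (400x640x3 uint8, blue, green, red), "fovy" (degrees; the focal length in pixels is half the picture's height over the tangent of half this angle, whatever the lens; pixels are square), "cx", "cy" (the principal point, pixels), "camera_from_world" (4x4, takes a point from world to camera coordinates). Camera axes: x right, y up, looking along -z (the intrinsics and any distortion apply to the point x, -y, -z); pixel columns grow to the right and rows downward; lengths in m; the calibration is good to about 2 mm. A picture is of the moment at which its call begins. There is no depth.
- hand_in(): hands the job in; it is judged then, once.
The state is a dict: "time_s": time; "joint_positions": joint angles; "qvel": joint speeds; "tau": joint torques, N m; "position": TCP position; "tcp_rot": TCP orientation; "force": force on the tool from outside, world axes, zero at the start; "moment": the same for the moment, N m; "opening": opening from 0.0 (shut) to 1.0 (fully open); "grasp_force": force on a finger pad.
Only numpy, scipy, OpenCV 4.12 (cv2) and the standard library are available. Lean on these libraries where they do the work, as an engineer would, in place of code of your own. Each camera call takes 0.05 s, during which the arm holds its last target. There are 200 camera calls.

## Task

The glaze pot on the round cork mat is used up: first stand it upright on the empties lane of the flow rack, the one lane that slopes away from you, set down rather than dropped, and let it roll to the stop at the back. Then lift the front pot out of the lane of tall pots, so that the ones behind roll forward to the stop, and stand it upright wholly on the cork mat, again without dropping it. Keep both pots upright on the way, and leave the squat pots and everything else on the bench where they are.

Things in the scene. Friction and masses are not known exactly. Their poses are not given: they have to be found in the camera images.
- used_c (a point): the used-up glaze pot: an open, empty white plastic pot without lid, 64 mm in diameter, 70 mm tall, wall 3 mm, about 60 to 115 g, starting upright on the cork mat. The point is its centre, 35 mm above its foot; z is its axis.
- cork: round cork mat lying on the bench, 100 mm in diameter, 5 mm thick; origin at the centre of its underside, on the bench top (z = 0). It does not move.
- rack: aluminium base of the flow rack, 400 mm wide; origin at its centre on the bench top. It carries three lanes side by side, 125 mm apart, in varying order, each an aluminium channel 244 mm long with two rows of small grey wheels, side guides (tops 16 mm above the wheels) and across its low end a dark steel stop plate (top 24 mm above the wheels).
- empty_bed: lane for empties, sloping AWAY from the robot: its open high end is in front. Origin mid-length, mid-width, level with the wheel tops. x runs DOWNHILL to the stop (7 degrees below level), y across, z square to the wheels, upward. Stop face at x = +113 mm, high end at x = -122 mm, guides 76 mm apart. A pot set on the wheels rolls down to the stop by itself in about 2 s.
- tall_bed: lane of tall pots, sloping TOWARDS the robot: its stop is in front. Origin mid-length, mid-width, level with the wheel tops. x runs DOWNHILL to the stop (7 degrees below level), y across, z square to the wheels, upward. Stop face at x = +113 mm, guides 76 mm apart. When the front pot is lifted out the others roll down by themselves in about a second.
- tall1_c (a point): front tall pot, against the stop of its lane, tilted with the lane: closed white plastic pot, grey screw lid, paper label, 64 mm in diameter (lid, the top 14 mm: 62 mm), 84 mm tall, 0.2 to 0.4 kg. The point is its centre, 42 mm above its foot; z is its axis. To leave the lane it must rise more than 24 mm, over the stop.
- tall2_c (a point): the second tall pot, like the first, touching it uphill; centre.
- tall3_c (a point): the third tall pot, like the first, touching the second uphill; centre.
- squat1_c (a point): the front squat pot in the third lane, not wanted now: closed white pot with grey lid, 68 mm in diameter, 58 mm tall; the point is its centre. That lane slopes to the robot like the tall pots' lane.
- squat2_c (a point): the second squat pot in the third lane, not wanted now: closed white pot with grey lid, 68 mm in diameter, 58 mm tall; the point is its centre. That lane slopes to the robot like the tall pots' lane.
- squat3_c (a point): the third squat pot in the third lane, not wanted now: closed white pot with grey lid, 68 mm in diameter, 58 mm tall; the point is its centre. That lane slopes to the robot like the tall pots' lane.
- mug_b_c (a point): unglazed mug on the bench to the left of the cork mat; bystander, 88 mm tall, 90 mm across plus a handle; centre.
- bear_c (a point): little clay bear figure, 56 mm tall, 35 mm wide; bystander; centre.
- bowl_c (a point): small unglazed bowl, 104 mm across, 45 mm tall; bystander; centre.
- prop_c (a point): cream kiln prop, an upright cylinder 40 mm in diameter, 62 mm tall; bystander; centre.
- brush_grip (a point): flat brush lying on the bench, 190 mm long; bystander; the point is on its handle.
Not all that is in view belongs to the job. Of the things shaped like the cork, the cork one is meant.

How it is judged (in metres and radians):
On the way, in this order (a step that is already met when the one before it is completed fails the run):
1. the used-up pot has been let go on the empties lane and has rolled down to the stop (x of used_c in the frame of empty_bed above 0.071 m and y of used_c in the frame of empty_bed between -0.012 and 0.012 m and z of used_c in the frame of empty_bed between 0.029 and 0.041 m and contact force between used and the fingers below 0.05 N), for 0.2 s.
2. the front tall pot has been taken out and the two behind it have rolled forward to the stop (distance of tall1_c from where it was at the start of the episode above 0.06 m and x of tall2_c in the frame of tall_bed above 0.071 m and y of tall2_c in the frame of tall_bed between -0.012 and 0.012 m and z of tall2_c in the frame of tall_bed between 0.036 and 0.048 m and x of tall3_c in the frame of tall_bed above 0.007 m and y of tall3_c in the frame of tall_bed between -0.012 and 0.012 m and z of tall3_c in the frame of tall_bed between 0.036 and 0.048 m), for 0.2 s.
At the end, for the whole second after the job is handed in: The full pot stands at rest on the cork mat, upright within 0.06 rad, its axis within 19 mm of the mat's centre; the other tall pots stand against their stop and one another within 10 mm; the used-up pot stands on the wheels of the empties lane, within 10 mm of its stop (x of used_c in the frame of empty_bed above 0.071 m and y of used_c in the frame of empty_bed between -0.012 and 0.012 m and z of used_c in the frame of empty_bed between 0.029 and 0.041 m and x of tall2_c in the frame of tall_bed above 0.071 m and y of tall2_c in the frame of tall_bed between -0.012 and 0.012 m and z of tall2_c in the frame of tall_bed between 0.036 and 0.048 m and x of tall3_c in the frame of tall_bed above 0.007 m and y of tall3_c in the frame of tall_bed between -0.012 and 0.012 m and z of tall3_c in the frame of tall_bed between 0.036 and 0.048 m and horizontal distance between tall1_c and cork below 0.019 m and height (world z) of tall1_c between 0.042 and 0.052 m and angle between tall1_c's own z axis and vertical below 0.06 rad and linear speed of each of used, tall1, tall2, tall3 below 0.02 m/s); the robot touches nothing.
It fails at once if a squat pot is moved by more than 15 mm (distance of any of squat1_c, squat2_c, squat3_c from where it was at the start of the episode above 0.015 m).
It fails at once if a bystander (mug, bear, bowl, kiln prop, brush) is moved by more than 20 mm (distance of any of mug_b_c, bear_c, bowl_c, prop_c, brush_grip from where it was at the start of the episode above 0.02 m).
It fails at once if the used-up pot or the full pot is tipped by more than 0.6 rad (angle between any of used_c, tall1_c's own z axis and vertical above 0.6 rad).
It fails at once if the used-up pot is let go more than 15 mm above the wheels of the empties lane (contact force between used and the fingers below 0.02 N and horizontal distance between used_c and empty_bed below 0.15 m and y of used_c in the frame of empty_bed between -0.05 and 0.05 m and z of used_c in the frame of empty_bed above 0.05 m).
It fails at once if the full pot is let go more than 15 mm above the cork mat (contact force between tall1 and the fingers below 0.02 N and horizontal distance between tall1_c and cork below 0.06 m and z of tall1_c in the frame of cork above 0.062 m).
It also fails if it takes over 64 s, if anything falls off the work surface, if the arm or the gripper's body presses on something with over 40 N, if the wrist force passes 120 N, or if a joint passes its speed limit or range.

## Working session

There is one attempt and no reset: what is moved stays moved. The work goes in short steps, Python scripts to look and compute and a tool call to move; the robot and the scene stay as the last step left them, time stands still between calls to the robot, and variables do not carry over. Pictures are saved under pics/ and viewed, at most 10 in all, crops included, and the job is handed in when it is done.

Besides the shell and the picture viewer there is one more tool, called after "Request:" by a JSON object that holds its "api" and its "payload". jog_arm: Moves the arm, as the interface text tells. Its arguments: {"type":"object","properties":{"delta_pos":{"type":"array"},"turn":{"type":"array"},"grip":{"type":"array"}},"required":["delta_pos","turn","grip"]}

```bash
mkdir -p pics
cat > h.py <<'E'
from rig import *
import numpy as np, cv2
def ray(c,u,v):
    f=200/np.tan(np.radians(c["fovy"])/2); T=np.array(c["camera_from_world"])
    d=np.array([(u-c["cx"])/f,-(v-c["cy"])/f,-1.]); R=T[:3,:3]
    return -R.T@T[:3,3], R.T@d
def onz(c,u,v,z):
    o,d=ray(c,u,v); return o+d*(z-o[2])/d[2]
def proj(c,p):
    f=200/np.tan(np.radians(c["fovy"])/2); T=np.array(c["camera_from_world"])
    q=T[:3,:3]@np.array(p)+T[:3,3]; return c["cx"]-f*q[0]/q[2], c["cy"]+f*q[1]/q[2]
E
python3 - <<'E'
from h import *
for n in("top","side","wrist"):
    c=capture(n); cv2.imwrite(f"pics/{n}0.png",c["color"]); print(n,{k:v for k,v in c.items() if k!="color"}, ray(c,320,200))
print(read_state())
E
```

```text
top {'fovy': 46.17239037161997, 'cx': 318.27209860376746, 'cy': 193.7796540616972, 'camera_from_world': array([[ 3.45767992e-04, -9.99940396e-01, -1.09125929e-02,
         1.40256551e-01],
       [ 9.95961316e-01, -6.35411394e-04,  8.97811432e-02,
        -5.41291927e-01],
       [-8.97827259e-02, -1.08995638e-02,  9.95901733e-01,
        -1.51412093e+00],
       [ 0.00000000e+00,  0.00000000e+00,  0.00000000e+00,
         1.00000000e+00]])} (array([0.40311542, 0.12340099, 1.55804403]), array([ 0.07658038,  0.00722561, -0.99713216]))
side {'fovy': 56.984202352161404, 'cx': 312.2172094970255, 'cy': 200.62186506389745, 'camera_from_world': array([[-0.95497738, -0.29661795,  0.00600039,  0.53180553],
       [ 0.22273723, -0.70346106,  0.67493012, -0.09528531],
       [-0.19597535,  0.64587951,  0.73785725, -1.08035938],
       [ 0.        ,  0.        ,  0.        ,  1.        ]])} (array([0.31736203, 0.78849554, 0.85827089]), array([ 0.1761806 , -0.65333176, -0.73659146]))
wrist {'fovy': 60.14478722785587, 'cx': 319.6294343928066, 'cy': 198.95317373379163, 'camera_from_world': array([[
[... 458 characters left out ...]
892578e+01, -1.02281308e+01]), 'qvel': array([-4.77332169e-02, -2.11016537e-01, -1.46426791e-01, -6.51126016e-03,
        4.77455601e-03, -2.20776626e-05]), 'tau': array([ 6.03329609e-04, -4.40431523e+01, -1.76842064e+01,  6.32696436e-02,
        5.52266696e-02, -1.04765672e-04]), 'position': array([ 0.24373015, -0.57491431,  0.2217604 ]), 'tcp_rot': array([[ 9.20754961e-01,  3.90141198e-01, -3.83646724e-04],
       [ 3.90141271e-01, -9.20753487e-01,  1.67495740e-03],
       [ 3.00225829e-04, -1.69190176e-03, -9.99998524e-01]]), 'force': array([-0.65571896, -0.05848516,  0.22185881]), 'moment': array([-0.04100038, -0.01566315,  0.02363469]), 'grasp_force': 0.0, 'opening': 1.0014246293861573}
```

View pics/top0.png

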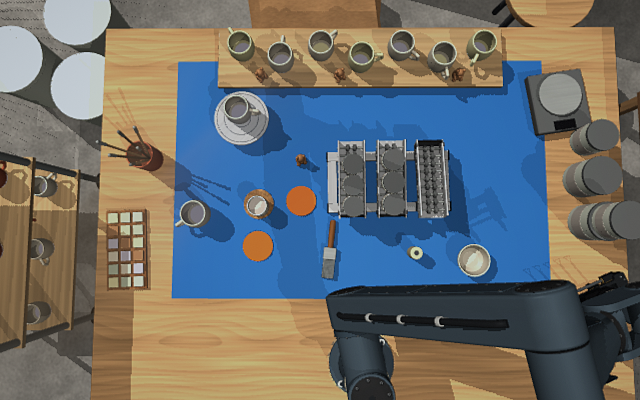

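View pics/side0.png

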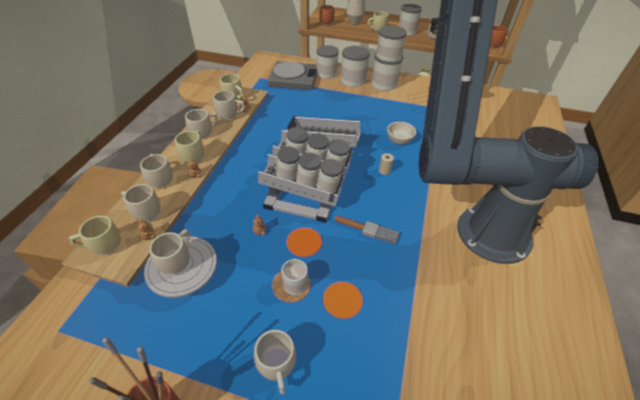

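The top view shows the used pot on the cork mat at about (258,204), orange decoy discs at (301,200) and (258,246), and lanes at columns 352, 391 and 432. The right-hand lane (432) is the empty one. I'll zoom in to tell tall pots from squat ones.

Run:
```python
import cv2,numpy as np
s=cv2.imread("pics/side0.png")[105:225,250:370]; t=cv2.imread("pics/top0.png")[130:230,325:455]
w=cv2.imread("pics/side0.png")[250:310,262:322]
a=cv2.resize(s,(400,400),interpolation=2); b=cv2.resize(t,(400,308),interpolation=2)
b=np.vstack([b,np.zeros((92,400,3),np.uint8)])
cv2.imwrite("pics/z0.png",np.hstack([a,b]))
```

```text
(no output)
```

View pics/z0.png

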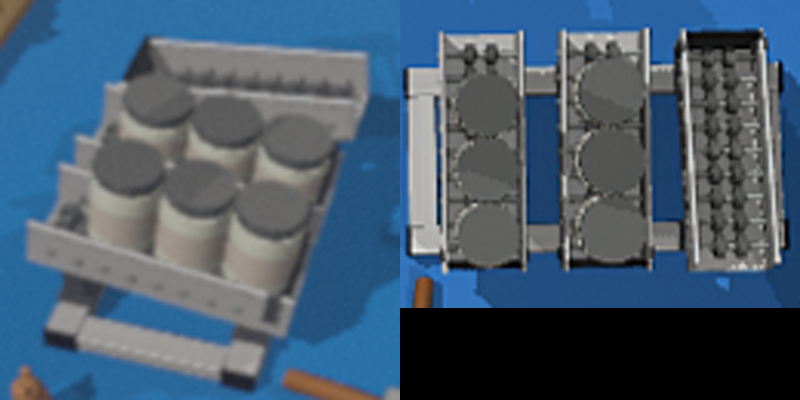

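The left lane holds the tall pots: its lid pitch is smaller (64.5 against 69 zoomed px) and its lids stand higher. The middle lane is squat. Next I'll triangulate the lids and find the cork and the pot rim.

Run:
```python
from h import *
ct=capture("top"); cs=capture("side")
def tri(a,b):
    o1,d1=ray(ct,*a);o2,d2=ray(cs,*b);d1/=np.linalg.norm(d1);d2/=np.linalg.norm(d2)
    s=np.linalg.lstsq(np.stack([d1,-d2],1),o2-o1,rcond=None)[0];p=o1+s[0]*d1;q=o2+s[1]*d2
    return ((p+q)/2).round(4),np.linalg.norm(p-q).round(4)
Z=lambda x,y:(325+(x-400)/3.077,130+y/3.077)
S=lambda x,y:(250+x/3.333,105+y/3.333)
for n,a,b in(("t1",(487,234),(272,210)),("t2",(487,170),(200,187)),("t3",(487,105),(130,166)),("s1",(614,230),(298,141)),("s2",(613,160),(226,121)),("s3",(612,92),(158,101))): print(n,tri(Z(*a),S(*b)))
# orange/brown blobs
for nm,c in(("top",ct),("side",cs)):
    hsv=cv2.cvtColor(c["color"],cv2.COLOR_BGR2HSV)
    for lab,lo,hi in(("brown",(5,60,60),(22,180,230)),("orange",(5,181,120),(20,255,255)),("white",(0,0,110),(179,60,255))):
        m=cv2.inRange(hsv,lo,hi); win=np.zeros_like(m)
        if nm=="top": win[180:230,235:285]=255
        else: win[250:310,262:322]=255
        m&=win
        for k in cv2.findContours(m,0,1)[0]:
            if len(k)>15:
                e=cv2.fitEllipse(cv2.convexHull(k)); (u,v)=e[0]
                print(nm,lab,np.round(e,1).tolist() if 0 else e, onz(c,u,v,.005 if lab!="white" else .075).round(4))
```

```text
t1 (array([0.4915, 0.0335, 0.151 ]), np.float64(0.003))
t2 (array([0.5543, 0.0338, 0.1602]), np.float64(0.0007))
t3 (array([0.6173, 0.0339, 0.1674]), np.float64(0.0004))
s1 (array([ 0.4984, -0.094 ,  0.1246]), np.float64(0.0003))
s2 (array([ 0.5679, -0.0928,  0.1322]), np.float64(0.0006))
s3 (array([ 0.6347, -0.0914,  0.141 ]), np.float64(0.0006))
top brown ((258.26531982421875, 203.4813232421875), (28.86763572692871, 29.524681091308594), 54.643096923828125) [0.5109 0.3397 0.005 ]
top white ((256.2135009765625, 205.2198944091797), (19.96925163269043, 20.096284866333008), 154.10592651367188) [0.5005 0.3364 0.075 ]
side brown ((290.7102355957031, 284.9674072265625), (32.92264175415039, 36.83956527709961), 85.99557495117188) [0.5092 0.3416 0.005 ]
side orange ((303.8436584472656, 243.81419372558594), (22.354053497314453, 30.123319625854492), 86.72569274902344) [0.5174 0.2072 0.005 ]
side white ((291.76092529296875, 276.80303955078125), (35.20499801635742, 36.601173400878906), 50.87157440185547) [0.4985 0.3566 0.075 ]
```

Heights check out: tall lids at 0.151 to 0.167, squat about 26 mm lower, pitch 63 mm, slope about 7°. That puts the tall lane at y≈0.034, squat at −0.093 and empties at about −0.218. Next I move over the used pot.

Request:
{"api": "jog_arm", "payload": {"delta_pos": [[0, 0, 6], [3, 5, 8], [25, 90, 8], [25, 90, 8], [25, 90, 8], [25, 90, 8], [25, 90, 8], [25, 90, 8], [25, 90, 8], [25, 90, 8], [25, 90, 8], [25, 90, 8]], "turn": [0, 0, -23, -23, -23, -23, -23, -23, -23, -23, -23, -23], "grip": [0, 0, 0, 0, 0, 0, 0, 0, 0, 0, 0, 0]}}

```text
time_s: 1.75
position: [0.4308, 0.0816, 0.3029]
tcp_rot: [[1.0, -0.001, 0.001], [-0.001, -1.0, -0.0], [0.001, 0.0, -1.0]]
force: [1.1, -0.3, 0.7]
opening: 1.005
grasp_force: 0.0
```

Request:
{"api": "jog_arm", "payload": {"delta_pos": [[6.5, 25, -4], [6.5, 25, -4], [6.5, 25, -4], [6.5, 25, -4], [6.5, 25, -4], [6.5, 25, -4], [6.5, 25, -4]], "turn": [0, 0, 0, 0, 0, 0, 0], "grip": [0, 0, 0, 0, 0, 0, 0]}}

```text
time_s: 2.62
position: [0.4951, 0.3281, 0.2628]
tcp_rot: [[1.0, -0.002, -0.0], [-0.002, -1.0, -0.001], [-0.0, 0.001, -1.0]]
force: [-0.4, 0.0, -0.3]
opening: 0.999
grasp_force: 0.0
```

Run:
```python
from h import *
c=capture("wrist"); cv2.imwrite("pics/w1.png",c["color"]); s=read_state()
print(s["time_s"],s["position"],ray(c,320,200))
```

```text
2.675 [0.49534325 0.32801625 0.26299592] (array([0.56869557, 0.32784027, 0.42406693]), array([-0.26565806, -0.0016917 , -0.9640712 ]))
```

View pics/w1.png

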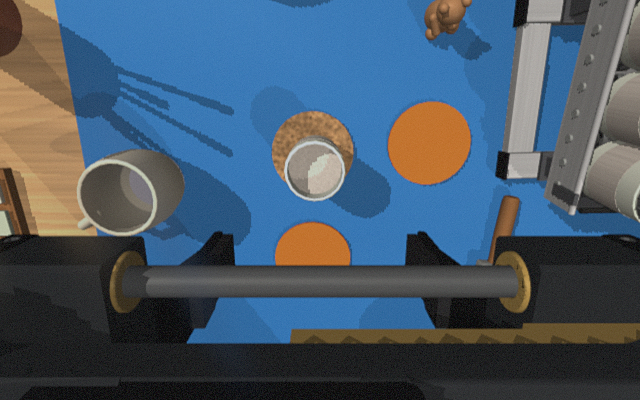

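The wrist view shows the pot rim at about (315,170) and the cork centre at about (313,150), with the two orange decoys beside it. I'll fit both.

Run:
```python
from h import *
c=capture("wrist"); hsv=cv2.cvtColor(c["color"],cv2.COLOR_BGR2HSV)
def fit(m,lab,z):
    m=m.copy(); w=np.zeros_like(m); w[100:215,262:365]=255; m&=w
    k=max(cv2.findContours(m,0,1)[0],key=cv2.contourArea); h=cv2.convexHull(k)[:,0,:].astype(float)
    P=np.array([onz(c,u,v,z)[:2] for u,v in h])
    if lab=="cork":  # keep only points outside the pot region (upper arc)
        P=P[h[:,1]<160]
    A=np.c_[2*P,np.ones(len(P))]; s=np.linalg.lstsq(A,(P**2).sum(1),rcond=None)[0]
    r=np.sqrt(s[2]+s[0]**2+s[1]**2)
    print(lab,s[:2].round(4),"r",r.round(4),"res",np.abs(np.hypot(*(P-s[:2]).T)-r).max().round(4), cv2.boundingRect(k))
fit(cv2.inRange(hsv,(5,70,50),(22,255,255)),"cork",.005)
m=cv2.inRange(hsv,(0,0,90),(179,70,255)); fit(m,"rim",.075)
# upper part only for rim
print(hsv[170,270:360:6].tolist())
```

```text
cork [0.5124 0.3365] r 0.0492 res 0.0004 (272, 112, 81, 70)
rim [0.5053 0.334 ] r 0.0335 res 0.0035 (278, 135, 70, 67)
[[104, 175, 179], [168, 28, 138], [16, 136, 141], [33, 26, 116], [19, 36, 155], [14, 34, 156], [17, 34, 150], [34, 19, 202], [32, 21, 197], [14, 39, 195], [16, 35, 195], [15, 33, 200], [103, 16, 196], [14, 129, 123], [104, 177, 131]]
```

Run:
```python
from h import *
c=capture("wrist"); hsv=cv2.cvtColor(c["color"],cv2.COLOR_BGR2HSV)
m=cv2.inRange(hsv,(0,0,90),(179,70,255)); w=np.zeros_like(m); w[137:205,283:348]=255; m&=w
m=cv2.morphologyEx(m,cv2.MORPH_OPEN,np.ones((3,3)))
k=max(cv2.findContours(m,0,1)[0],key=cv2.contourArea); print(cv2.boundingRect(k))
for p in((284,170),(345,170),(315,139),(315,170)): print(onz(c,*p,.075).round(4))
cv2.imwrite("pics/w1z.png",cv2.resize(c["color"][100:215,260:370],(550,575),interpolation=2))
```

```text
(284, 137, 62, 65)
[0.5048 0.3641 0.075 ]
[0.5047 0.3016 0.075 ]
[0.5362 0.3322 0.075 ]
[0.5048 0.3324 0.075 ]
```

View pics/w1z.png

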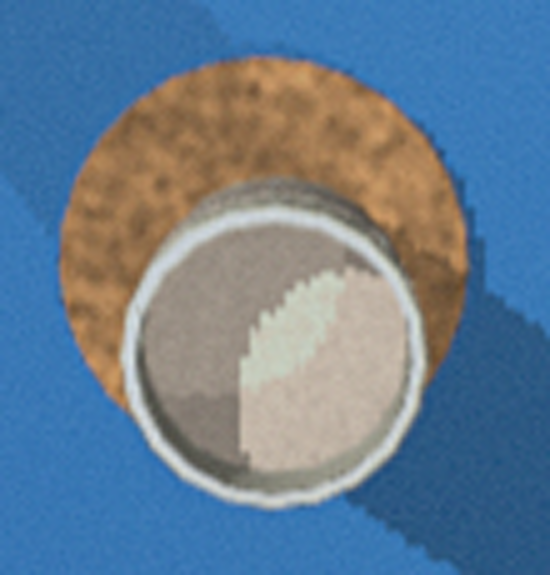

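Rim centre is (314.8,171.3), so the pot is at (0.5035, 0.333); the cork is at (0.512, 0.337). Now descend and grasp.

Request:
{"api": "jog_arm", "payload": {"delta_pos": [[0.8, 0.45, -5], [0.8, 0.45, -10], [0.8, 0.45, -15], [0.8, 0.45, -19], [0.8, 0.45, -22], [0.8, 0.45, -22.7], [0.8, 0.45, -22.7], [0.8, 0.45, -22.7], [0.8, 0.45, -22.7], [0.8, 0.45, -22.7], [0.8, 0.45, -22.7], [0.8, 0.45, -22.7]], "turn": [0, 0, 0, 0, 0, 0, 0, 0, 0, 0, 0, 0], "grip": [0, 0, 0, 0, 0, 0, 0, 1, 1, 1, 1, 1]}}

```text
time_s: 4.28
position: [0.5038, 0.3343, 0.0363]
tcp_rot: [[1.0, -0.0, 0.001], [-0.0, -1.0, 0.0], [0.001, -0.0, -1.0]]
force: [0.2, -0.2, 5.5]
opening: 0.701
grasp_force: 30.0
```

Request:
{"api": "jog_arm", "payload": {"delta_pos": [[0, 0, 3], [0, 0, 8], [0, 0, 13], [0, 0, 18], [0, -2, 22], [0, -6, 25], [0, -10, 25], [0, -15, 25], [0, -20, 25], [0, -25, 25], [0, -30, 25], [0, -35, 25]], "turn": [0, 0, 0, 0, 0, 0, 0, 0, 0, 0, 0, 0], "grip": [1, 1, 1, 1, 1, 1, 1, 1, 1, 1, 1, 1]}}

```text
time_s: 5.78
position: [0.503, -0.0173, 0.2851]
tcp_rot: [[1.0, -0.0, -0.001], [-0.0, -1.0, 0.0], [-0.001, -0.0, -1.0]]
force: [0.4, -0.2, -0.6]
opening: 0.707
grasp_force: 30.0
```

Request:
{"api": "jog_arm", "payload": {"delta_pos": [[0, -5, 0], [0, -10, 0], [0, -14, 0], [0, -17, 0], [0, -19, 0], [0, -20, 0], [0, -20, 0]], "turn": [0, 0, 0, 0, 0, 0, 0], "grip": [1, 1, 1, 1, 1, 1, 1]}}

```text
time_s: 6.65
position: [0.5034, -0.2157, 0.2853]
tcp_rot: [[1.0, -0.001, -0.0], [-0.001, -1.0, 0.001], [-0.0, -0.001, -1.0]]
force: [-0.1, -0.4, 0.2]
opening: 0.704
grasp_force: 30.0
```

Run:
```python
from h import *
c=capture("wrist"); cv2.imwrite("pics/w2.png",c["color"]); s=read_state()
print(s["time_s"],s["position"],s["opening"],s["grasp_force"])
```

```text
6.7 [ 0.50334631 -0.21504505  0.28536566] 0.7027085906619164 29.999909431135166
```

View pics/w2.png

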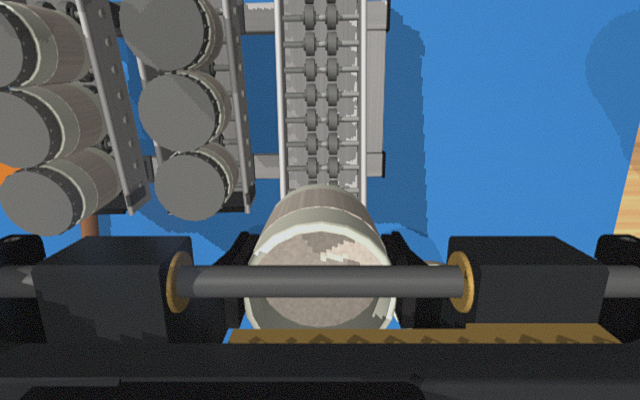

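The pot is held straight above the front of the lane; the guide-top midpoint is at about column 322 and the wheel rows are at 311 and 332 (row 120).

Run:
```python
from h import *
c=capture("wrist"); g=c["color"]
for z,v in((.095,170),(.09,120),(.083,60),(.078,20)):
    print(v,[onz(c,u,v,z).round(4)[:2].tolist() for u in(281,285,361,366)], onz(c,321.5,v,z-.016).round(4))
    print(cv2.cvtColor(g,6)[v,274:292].tolist(),cv2.cvtColor(g,6)[v,354:388].tolist())
t=capture("top"); h=cv2.cvtColor(t["color"],6)
for x,z in((.50,.103),(.56,.096),(.62,.088)): print([np.round(proj(t,(x,-.218+d,z)),1).tolist() for d in(-.04,0,.04)])
for r in(205,180,160): print(r,h[r,408:456].tolist())
```

```text
170 [[0.5121, -0.1754], [0.5121, -0.1795], [0.5121, -0.2579], [0.5121, -0.2631]] [ 0.5091 -0.2173  0.079 ]
[148, 143, 145, 148, 145, 145, 160, 207, 223, 214, 183, 133, 82, 79, 101, 98, 107, 109] [116, 121, 123, 111, 75, 98, 109, 132, 184, 220, 222, 205, 163, 131, 145, 154, 153, 155, 153, 149, 152, 150, 152, 151, 152, 151, 152, 158, 107, 37, 28, 44, 88, 93]
120 [[0.5622, -0.1763], [0.5622, -0.1803], [0.5622, -0.2569], [0.5622, -0.2619]] [ 0.5615 -0.2172  0.074 ]
[72, 77, 70, 70, 102, 194, 226, 225, 195, 154, 108, 82, 107, 127, 124, 124, 128, 124] [121, 124, 119, 124, 123, 120, 114, 120, 186, 221, 223, 209, 166, 125, 147, 154, 157, 158, 158, 159, 156, 151, 155, 156, 159, 155, 150, 156, 161, 149, 91, 84, 93, 89]
60 [[0.6195, -0.1772], [0.6195, -0.1812], [0.6195, -0.2559], [0.6195, -0.2608]] [ 0.6214 -0.2171  0.067 ]
[80, 72, 96, 194, 223, 224, 200, 159, 121, 81, 69, 72, 116, 139, 136, 137, 142, 138] [139, 141, 195, 181, 123, 111, 106, 118, 183, 223, 225, 211, 181, 133, 161, 157, 153, 163, 160, 163, 160, 162, 160, 161, 161, 159, 163, 160, 157, 159, 161, 150, 105, 86]
20 [[0.6563, -0.1777
[... 412 characters left out ...]
5.7], [419.8, 185.7]]
[[444.3, 167.1], [431.6, 167.1], [418.9, 167.1]]
205 [111, 112, 111, 111, 112, 112, 117, 108, 16, 47, 103, 93, 62, 17, 34, 33, 30, 28, 34, 32, 33, 34, 34, 34, 34, 36, 35, 33, 35, 39, 34, 16, 24, 44, 42, 43, 41, 43, 41, 42, 40, 54, 81, 74, 74, 73, 72, 74]
180 [59, 59, 59, 60, 60, 59, 59, 57, 40, 42, 127, 230, 130, 120, 124, 112, 73, 33, 72, 85, 87, 98, 109, 62, 26, 68, 85, 94, 89, 107, 112, 130, 174, 101, 86, 87, 16, 4, 7, 10, 9, 11, 12, 11, 11, 10, 18, 26]
160 [51, 51, 50, 51, 51, 48, 37, 34, 40, 138, 223, 92, 108, 113, 117, 109, 51, 78, 78, 95, 117, 114, 108, 71, 71, 75, 102, 111, 109, 107, 125, 164, 81, 82, 115, 205, 189, 121, 133, 127, 37, 64, 72, 69, 69, 69, 69, 68]
```

Request:
{"api": "jog_arm", "payload": {"delta_pos": [[1, -0.3, -3], [2, -0.3, -7], [2, -0.3, -11], [2, -0.3, -14], [2, -0.3, -15.5], [2, -0.3, -16.2], [2, -0.3, -16.2], [2, -0.3, -16.2]], "turn": [0, 0, 0, 0, 0, 0, 0, 0], "grip": [1, 1, 1, 1, 1, 1, 1, 1]}}

```text
time_s: 7.8
position: [0.5248, -0.2187, 0.125]
tcp_rot: [[1.0, -0.001, 0.003], [-0.001, -1.0, -0.001], [0.003, 0.001, -1.0]]
force: [1.1, 3.2, 5.4]
opening: 0.698
grasp_force: 30.0
```

Run:
```python
from h import *
for n in("side","wrist"):
    c=capture(n); cv2.imwrite(f"pics/{n}3.png",c["color"])
s=cv2.imread("pics/side3.png")[85:225,230:400];w=cv2.imread("pics/wrist3.png")[60:360,150:490]
cv2.imwrite("pics/z3.png",np.hstack([cv2.resize(s,(400,329),interpolation=2),cv2.resize(w,(373,329))]))
s=read_state();print(s["position"],s["force"])
```

```text
[ 0.52460407 -0.21873855  0.12496875] [2.1854721  2.85733168 6.96928987]
```

View pics/z3.png

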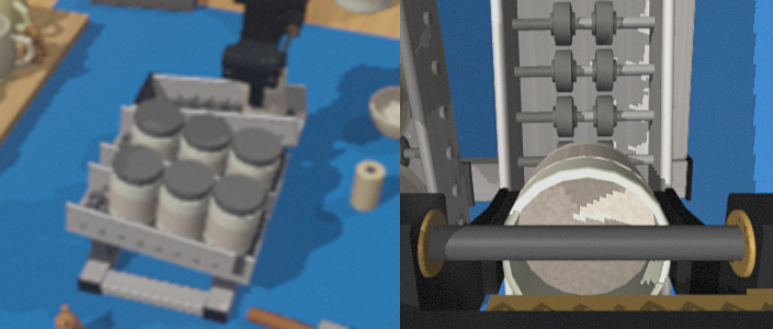

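Request:
{"api": "jog_arm", "payload": {"delta_pos": [[0, 0, -0.1], [0, 0, -0.2], [0, 0, -0.3], [0, 0, -0.3]], "turn": [0, 0, 0, 0], "grip": [1, 1, 1, 1]}}

```text
time_s: 8.4
position: [0.5262, -0.2189, 0.124]
tcp_rot: [[1.0, -0.002, 0.007], [-0.002, -1.0, -0.001], [0.007, 0.001, -1.0]]
force: [2.3, 5.8, 15.7]
opening: 0.702
grasp_force: 30.0
```

Request:
{"api": "jog_arm", "payload": {"delta_pos": [[0, 0, 0.3], [0, 0.15, 0.3], [0, 0.3, 0.2], [0, 0.3, 0.1], [0, 0.3, 0.1]], "turn": [0, 0, 0, 0, 0], "grip": [1, 1, 1, 1, 1]}}

```text
time_s: 9.02
position: [0.5265, -0.2187, 0.124]
tcp_rot: [[1.0, -0.0, 0.007], [-0.0, -1.0, -0.006], [0.007, 0.006, -1.0]]
force: [2.1, -1.9, 13.0]
opening: 0.699
grasp_force: 30.0
```

Run:
```python
from h import *
c=capture("wrist"); cv2.imwrite("pics/w4.png",cv2.resize(c["color"][0:340,200:440],(564,800//1))[:600]) if 0 else cv2.imwrite("pics/w4.png",cv2.resize(c["color"][100:340,200:440],(600,600),interpolation=2))
s=read_state();print(s["position"],s["force"],s["moment"])
```

```text
[ 0.52651306 -0.21875768  0.12400719] [ 1.27278647 -1.46420925 12.72521787] [-0.39843441 -0.23293814  0.04298543]
```

View pics/w4.png

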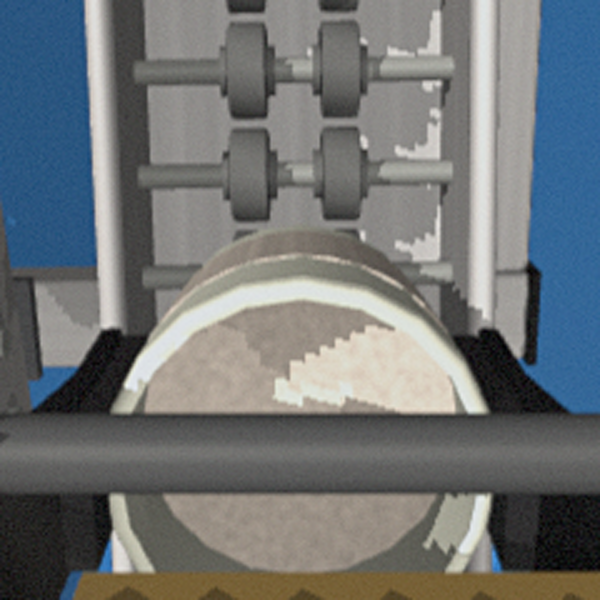

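The pot sits between the guides, resting on the uphill wheels. I'll ease off the load and release.

Request:
{"api": "jog_arm", "payload": {"delta_pos": [[0, -0.1, 0.15], [0, -0.1, 0.2], [0, -0.1, 0.2], [0, -0.1, 0.2], [0, -0.1, 0.2], [0, -0.1, 0.2], [0, -0.1, 0.2]], "turn": [0, 0, 0, 0, 0, 0, 0], "grip": [1, 1, 0, 0, 0, 0, 0]}}

```text
time_s: 9.95
position: [0.5233, -0.2167, 0.1233]
tcp_rot: [[1.0, -0.001, -0.0], [-0.001, -1.0, 0.0], [-0.0, -0.0, -1.0]]
force: [-0.0, 0.6, 0.4]
opening: 0.995
grasp_force: 0.0
```

Request:
{"api": "jog_arm", "payload": {"delta_pos": [[0, 0, 0], [0, 0, 0], [0, 0, 1], [0, 0, 3], [0, 0, 6], [0, 0, 10], [0, 0, 14], [0, 0, 18], [0, 0, 18], [0, 0, 18]], "turn": [0, 0, 0, 0, 0, 0, 0, 0, 0, 0], "grip": [0, 0, 0, 0, 0, 0, 0, 0, 0, 0]}}

```text
time_s: 11.2
position: [0.5229, -0.2165, 0.3035]
tcp_rot: [[1.0, -0.001, -0.001], [-0.001, -1.0, 0.0], [-0.001, -0.0, -1.0]]
force: [0.4, -0.5, -0.3]
opening: 1.004
grasp_force: 0.0
```

Run:
```python
from h import *
c=capture("wrist"); cv2.imwrite("pics/w5.png",c["color"])
s=read_state();print(s["time_s"],s["position"],s["force"])
```

```text
11.25 [ 0.52264474 -0.21635149  0.30268877] [-0.00216855 -0.38634219 -0.36618861]
```

View pics/w5.png

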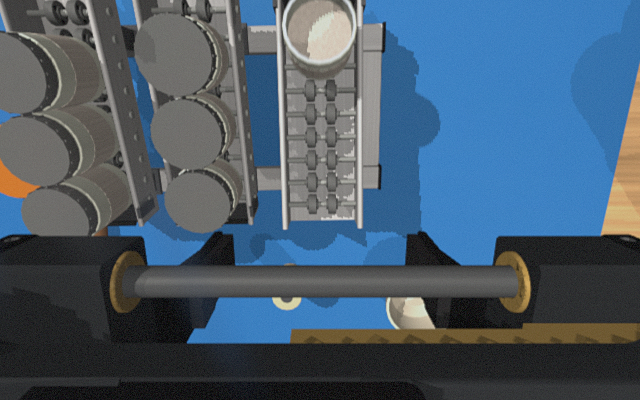

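The used pot has rolled to the back of its lane (rim at about (320,33)). I'll go over the tall front pot and fit its lid there.

Request:
{"api": "jog_arm", "payload": {"delta_pos": [[-1, 4, 0], [-3, 10, 0], [-5, 16, 0], [-5, 21, 0], [-5, 24, 0], [-5, 25, 0], [-5, 25, 0], [-5, 25, 0]], "turn": [0, 0, 0, 0, 0, 0, 0, 0], "grip": [0, 0, 0, 0, 0, 0, 0, 0]}}

```text
time_s: 12.25
position: [0.4736, 0.032, 0.3032]
tcp_rot: [[1.0, -0.002, -0.001], [-0.002, -1.0, -0.0], [-0.001, 0.0, -1.0]]
force: [0.1, -0.1, 0.2]
opening: 1.002
grasp_force: 0.0
```

Run:
```python
from h import *
t=capture("top"); c=capture("wrist"); s=read_state(); print(s["time_s"],s["position"])
# used pot in top view: project expected at-stop rim centre
print("expect used rim", np.round(proj(t,(.585+.081*.9925+.07*.122,-.2165,.078-.081*.122+.07*.9925)),1))
h=cv2.cvtColor(t["color"],cv2.COLOR_BGR2HSV); m=cv2.inRange(h,(0,0,150),(179,60,255)); m[:135]=0;m[190:]=0;m[:,:412]=0;m[:,452:]=0
x=cv2.boundingRect(m); print("used top",x)
g=cv2.cvtColor(c["color"],cv2.COLOR_BGR2HSV)
print("lid expected",np.round(proj(c,(.4915,.0335,.151)),1),g[int(proj(c,(.4915,.0335,.151))[1]),250:400:5].tolist())
cv2.imwrite("pics/zz.png",np.hstack([cv2.resize(c["color"][90:250,230:410],(450,400),interpolation=2),cv2.resize(t["color"][130:230,400:460],(240,400),interpolation=2)]))
```

```text
12.35 [0.47365301 0.03196964 0.30335321]
expect used rim [434.5 147.2]
used top (412, 137, 37, 53)
lid expected [317.5 167.7] [[105, 175, 187], [105, 172, 185], [105, 177, 187], [104, 180, 167], [104, 176, 168], [105, 175, 168], [115, 32, 89], [19, 13, 152], [30, 2, 107], [15, 5, 106], [15, 5, 105], [42, 12, 108], [40, 7, 110], [15, 9, 109], [10, 14, 108], [15, 14, 107], [40, 7, 106], [38, 10, 107], [15, 9, 112], [36, 11, 111], [15, 5, 110], [23, 11, 94], [135, 15, 66], [105, 166, 138], [104, 185, 134], [105, 169, 137], [105, 161, 139], [105, 168, 141], [158, 33, 31], [105, 6, 85]]
```

View pics/zz.png

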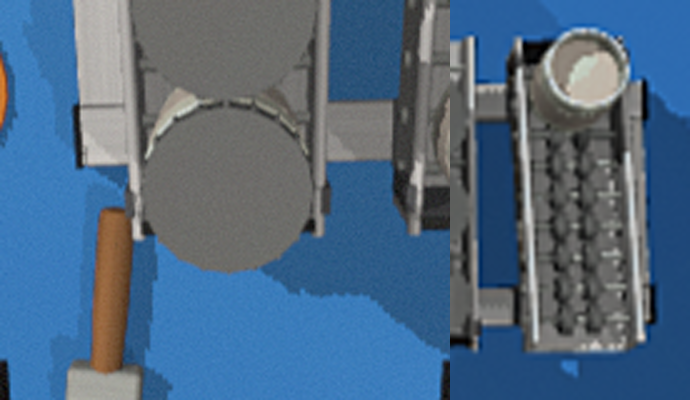

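The used pot is at its stop (rim at top-view (434.2,147.5), expected (434.5,147.2)). The tall lid centre is at wrist pixel (321.6,164.8), giving a lid top of about (0.493, 0.031, 0.152). Now grasp it.

Request:
{"api": "jog_arm", "payload": {"delta_pos": [[2.3, -0.1, -4], [2.3, -0.1, -8], [2.3, -0.1, -12], [2.3, -0.1, -16], [2.3, -0.1, -19], [2.3, -0.1, -20], [2.3, -0.1, -20], [2.3, -0.1, -20], [2.3, -0.1, -20], [2.3, -0.1, -20], [2.3, -0.1, -20], [2.3, -0.1, -20]], "turn": [0, 0, 0, 0, 0, 0, 0, 0, 0, 0, 0, 0], "grip": [0, 0, 0, 0, 0, 0, 0, 1, 1, 1, 1, 1]}}

```text
time_s: 13.85
position: [0.4971, 0.032, 0.1043]
tcp_rot: [[1.0, -0.001, 0.002], [-0.001, -1.0, -0.0], [0.002, 0.0, -1.0]]
force: [-0.1, -0.9, 5.8]
opening: 0.726
grasp_force: 30.0
```

Request:
{"api": "jog_arm", "payload": {"delta_pos": [[-0.06, 0, 0.5], [-0.15, 0, 1.2], [-0.3, 0, 2.4], [-0.45, 0, 3.6], [-0.7, 0, 5], [-1, 0, 7], [-1, 0, 10], [-1, 0, 13], [-1, 2, 15], [-1, 5, 15], [-1, 10, 15], [-1, 15, 15]], "turn": [0, 0, 0, 0, 0, 0, 0, 0, 0, 0, 0, 0], "grip": [1, 1, 1, 1, 1, 1, 1, 1, 1, 1, 1, 1]}}

```text
time_s: 15.35
position: [0.4856, 0.1831, 0.2544]
tcp_rot: [[1.0, -0.002, -0.0], [-0.002, -1.0, -0.0], [-0.0, 0.0, -1.0]]
force: [1.3, -1.2, -2.2]
opening: 0.728
grasp_force: 30.0
```

Run:
```python
from h import *
t=capture("top"); c=capture("wrist"); s=read_state(); print(s["time_s"],s["position"],s["opening"],s["grasp_force"],s["force"],s["moment"])
cv2.imwrite("pics/w6.png",c["color"]);cv2.imwrite("pics/t6.png",t["color"])
for x in (.495,.557): print(np.round(proj(t,(x,.033,.152+(x-.4925)*.122)),1))
h=cv2.cvtColor(t["color"],6)
for u in(352,354): print(h[150:222,u].tolist())
```

```text
15.45 [0.48517882 0.18619482 0.25429817] 0.7312238680408297 30.00095954630524 [ 0.13743233 -0.45223093 -2.00672544] [ 0.0137709   0.00057584 -0.03369237]
[353.5 205.3]
[353.6 184.5]
[100, 111, 110, 111, 87, 95, 55, 90, 108, 116, 108, 86, 102, 143, 71, 94, 110, 115, 110, 109, 110, 121, 87, 98, 129, 106, 95, 96, 95, 95, 97, 94, 96, 96, 95, 94, 94, 95, 95, 94, 95, 94, 95, 96, 99, 54, 83, 97, 95, 94, 95, 95, 94, 94, 95, 94, 94, 96, 95, 94, 95, 95, 94, 94, 96, 98, 78, 54, 65, 69, 69, 68]
[36, 76, 75, 86, 98, 98, 87, 64, 33, 62, 73, 87, 98, 94, 83, 60, 32, 71, 74, 87, 100, 98, 84, 48, 40, 86, 97, 96, 94, 95, 95, 95, 95, 95, 95, 95, 95, 95, 95, 94, 96, 95, 94, 93, 99, 73, 101, 101, 95, 95, 95, 95, 94, 95, 95, 95, 95, 95, 95, 96, 95, 94, 95, 96, 95, 99, 94, 76, 68, 69, 69, 70]
```

Lid edges in the top view (rows 175–195 and 196–216) show that tall2 and tall3 have rolled forward. I'll carry the pot to the cork.

Request:
{"api": "jog_arm", "payload": {"delta_pos": [[1, 5, 0], [2.2, 10, 0], [2.2, 13.5, -2], [2.2, 15, -5], [2.2, 15, -9], [2.2, 15, -13], [2.2, 15, -16.5], [2.2, 15, -18.5], [2.2, 15, -19.8], [2.2, 15, -20], [2.2, 15, -20]], "turn": [0, 0, 0, 0, 0, 0, 0, 0, 0, 0, 0], "grip": [1, 1, 1, 1, 1, 1, 1, 1, 1, 1, 1]}}

```text
time_s: 16.82
position: [0.5091, 0.3322, 0.0544]
tcp_rot: [[1.0, -0.001, 0.001], [-0.001, -1.0, 0.0], [0.001, -0.0, -1.0]]
force: [0.5, -0.5, -1.9]
opening: 0.73
grasp_force: 30.0
```

Request:
{"api": "jog_arm", "payload": {"delta_pos": [[0, 0, -0.15], [0, 0, -0.3], [0, 0, -0.4], [0, 0, -0.4]], "turn": [0, 0, 0, 0], "grip": [1, 1, 1, 1]}}

```text
time_s: 17.32
position: [0.5084, 0.3321, 0.0495]
tcp_rot: [[1.0, -0.001, -0.0], [-0.001, -1.0, -0.0], [-0.0, 0.0, -1.0]]
force: [0.3, 0.6, -3.5]
opening: 0.732
grasp_force: 30.0
```

Request:
{"api": "jog_arm", "payload": {"delta_pos": [[0, 0.4, -0.1], [-0.1, 0.4, -0.3], [-0.1, 0.4, -0.5], [-0.1, 0.4, -0.6], [-0.1, 0.4, -0.6]], "turn": [0, 0, 0, 0, 0], "grip": [1, 1, 1, 1, 1]}}

```text
time_s: 17.95
position: [0.5074, 0.336, 0.0434]
tcp_rot: [[1.0, -0.001, -0.0], [-0.001, -1.0, -0.0], [-0.0, 0.0, -1.0]]
force: [-0.5, -0.2, -2.8]
opening: 0.727
grasp_force: 30.0
```

Request:
{"api": "jog_arm", "payload": {"delta_pos": [[0, 0, -0.1], [0, 0, -0.2], [0, 0, -0.3], [0, 0, -0.3]], "turn": [0, 0, 0, 0], "grip": [1, 1, 1, 1]}}

```text
time_s: 18.45
position: [0.5074, 0.3361, 0.0404]
tcp_rot: [[1.0, -0.001, -0.0], [-0.001, -1.0, -0.0], [-0.0, 0.0, -1.0]]
force: [0.4, -0.3, -2.6]
opening: 0.726
grasp_force: 30.0
```

Request:
{"api": "jog_arm", "payload": {"delta_pos": [[0, 0, -0.1], [0, 0, -0.2], [0, 0, -0.3], [0, 0, -0.3]], "turn": [0, 0, 0, 0], "grip": [1, 1, 1, 1]}}

```text
time_s: 18.95
position: [0.5074, 0.3361, 0.0374]
tcp_rot: [[1.0, -0.001, -0.0], [-0.001, -1.0, -0.0], [-0.0, 0.0, -1.0]]
force: [-0.2, -0.1, -2.6]
opening: 0.725
grasp_force: 30.0
```

Request:
{"api": "jog_arm", "payload": {"delta_pos": [[0, 0, -0.1], [0, 0, -0.2], [0, 0, -0.3], [0, 0, -0.3]], "turn": [0, 0, 0, 0], "grip": [1, 1, 1, 1]}}

```text
time_s: 19.45
position: [0.509, 0.3362, 0.036]
tcp_rot: [[1.0, -0.0, 0.003], [-0.0, -1.0, 0.001], [0.003, -0.001, -1.0]]
force: [1.2, -1.3, 6.1]
opening: 0.728
grasp_force: 30.0
```

Contact felt. Release and withdraw.

Request:
{"api": "jog_arm", "payload": {"delta_pos": [[0, 0, 0.1], [0, 0, 0.1], [0, 0, 0.1], [0, 0, 0.1], [0, 0, 0.1], [0, 0, 0.1], [0, 0, 0.1], [0, 0, 1], [0, 0, 3]], "turn": [0, 0, 0, 0, 0, 0, 0, 0, 0], "grip": [1, 0, 0, 0, 0, 0, 0, 0, 0]}}

```text
time_s: 20.58
position: [0.5068, 0.3358, 0.0645]
tcp_rot: [[1.0, -0.001, -0.002], [-0.001, -1.0, -0.001], [-0.002, 0.001, -1.0]]
force: [0.2, 0.4, 0.1]
opening: 1.0
grasp_force: 0.0
```

Request:
{"api": "jog_arm", "payload": {"delta_pos": [[0, 0, 4], [0, 0, 8], [0, 0, 12], [0, 0, 16], [-1, 0, 19], [-2, 0, 20], [-2, 0, 20], [-2, 0, 20]], "turn": [0, 0, 0, 0, 0, 0, 0, 0], "grip": [0, 0, 0, 0, 0, 0, 0, 0]}}

```text
time_s: 21.58
position: [0.4868, 0.3358, 0.2632]
tcp_rot: [[1.0, -0.001, -0.002], [-0.001, -1.0, -0.001], [-0.002, 0.001, -1.0]]
force: [0.2, -0.5, 0.6]
opening: 0.998
grasp_force: 0.0
```

Run:
```python
from h import *
c=capture("wrist"); s=read_state(); print(s["time_s"],s["position"],s["force"])
h=cv2.cvtColor(c["color"],cv2.COLOR_BGR2HSV)
u,v=proj(c,(.512,.337,.089)); print("expected lid px",u,v)
m=cv2.inRange(h,(0,0,70),(179,40,135)); w=np.zeros_like(m); v0,u0=int(v),int(u); w[max(0,v0-55):v0+55,u0-55:u0+55]=255; m&=w
m=cv2.morphologyEx(m,cv2.MORPH_OPEN,np.ones((5,5)))
k=max(cv2.findContours(m,0,1)[0],key=cv2.contourArea); hl=cv2.convexHull(k); print(cv2.boundingRect(k),cv2.fitEllipse(hl))
e=cv2.fitEllipse(hl); print("lid at",onz(c,*e[0],.089), "diam px expected",proj(c,(.512,.306,.089))[0]-proj(c,(.512,.368,.089))[0])
t=capture("top")
cv2.imwrite("pics/fin.png",np.hstack([cv2.resize(c["color"],(480,300)),cv2.resize(t["color"][130:230,230:340],(300,300))]))
```

```text
21.625 [0.48692454 0.33577789 0.26299308] [-0.36475033 -0.14561702  0.30815692]
expected lid px 317.7734874416855 155.98666940712928
(290, 121, 62, 62) ((320.21343994140625, 150.9988555908203), (62.88613510131836, 63.495872497558594), 17.746044158935547)
lid at [0.51684949 0.33462771 0.089     ] diam px expected 63.69633076348123
```

The lid is upright (circle diameter 63 px, expected 63.7) and about 5 mm from the cork centre. The rolled pots match their expected pixels, so I'm handing in.

```bash
python3 -c "
from rig import *
print(hand_in())"
```

```text
the job is handed in; nothing more can be done
None
```

The job is handed in, with no verdict returned: by my last measurements the used pot is at the back stop of the empties lane, the full pot stands upright about 5 mm from the cork mat's centre, and the other two tall pots have rolled forward to their stop.

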